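# Put the abacus away in the dry box and snap its lid shut

### The job

Put the wooden abacus away in the open dry box: set it down flat inside, then swing the hinged lid down and push it shut against its seal until the front catch snaps over and holds the lid closed. Do not drop the abacus, slam the lid or force it harder than it needs, and leave the other things on the desk where they stand.

Things in the scene. Friction and masses are not known exactly. Their poses are not given: they have to be found in the camera images.
- abacus_center (a point): Centre (half-way up, 7 mm above its underside) of the loose wooden abacus, a rigid frame with beads 110 x 56 x 14 mm, 90 g, lying flat on the desk. Its x axis runs along the 110 mm side, y along the 56 mm side (grasp across these 56 mm), z up.
- drybox: Blue-green airtight dry box, fixed to the desk, 150 mm deep (its x) x 210 mm wide (its y), inside 142 x 202 mm. Origin at the centre of its underside; its x axis points from the front (catch side, towards the robot) to the rear (hinge side), z up. Inner floor 5 mm above the desk, wall tops 54 mm; the pale silicone gasket on the walls stands 64 to 69 mm above the desk at the front.
- hinge (a point): Middle of the lid's hinge axis, 78 mm behind the box's centre, 60 mm above the desk; the axis runs along the box's y. The lid is a flat panel 12 mm thick and 216 mm wide that reaches from 3 to 157 mm from the axis (a 44 mm wide tongue: to 161 mm); at angle 0 its underside would be 58.5 and its top face 70.5 mm above the desk.
- lid (a joint): Angle of the lid in rad: 0 level, about 1.7 standing open. Thicker or thinner gaskets get fitted and the catch is set to match, so the angle at which the lid is caught differs each time, anywhere from 0.01 to 0.045; let go uncaught, the lid springs back up by about 0.04. The hinge is stiff: the lid stays where it is left and takes 2 to 3 N at its front edge to swing.
- lid_press (a point): Point to push: on the lid's top (outer) face, midway across, 145 mm from the hinge axis, near the front edge; moves with the lid, z axis out of that face. Going down, the catch's ramp resists with 3 to 7 N, then the gasket, growing by some 5 N per mm; it is caught at 14 to 17 N whatever gasket is fitted. About 1 mm lower the gasket is solid and the force shoots up. More than 28 N harms the lid.
- catch (a joint): Angle in rad of the sprung black catch lever at the middle of the box's front: 0 at rest and when it has snapped over the lid's ridge, up to about 0.15 while the ridge pushes it outwards on the way down. With the lid let go and not caught, either this reads over 0.03 or the lid over 0.055. It needs no handling.
- marble_jar: Bystander, loose: glass jar of marbles with metal twist cap, 68 mm diameter, 86 mm high; origin at the centre of its underside.
- pencil_pot: Bystander, loose: empty orange silicone pencil pot, 74 mm diameter, 95 mm high; origin at the centre of its underside.
- stapler: Bystander, loose: chrome stapler 126 x 34 x 55 mm, long along its x; origin at the centre of its underside.
- pencil_rack: Bystander, fixed: white slotted rack 150 x 70 x 23 mm holding two pencils; origin at the centre of its underside.
There are look-alikes about, which are no part of the job. What is shaped like the part that bears abacus_center but yellow is not meant.

How it is judged:
By the outcome, as a careful person would: the job done as asked, in the order asked, and still so for the second after the job is handed in, with the robot touching nothing.
It also fails if it takes over 69 s, if anything falls off the work surface, if the arm or the gripper's body presses on something with over 40 N, if the wrist force passes 120 N, or if a joint passes its speed limit or range.

### The arm

A 6-joint arm with a two-finger parallel gripper is mounted at the origin on the work surface. World frame = base frame: x ahead of the robot, y to its left, z up, the work surface at z = 0. Lengths are in m, angles in degrees, forces in N, time in s.
With the tool pointing down it reaches from about 0.25 to 0.725 m from the base axis. Payload 9.7 kg.
Tool frame: the origin (TCP) lies midway between the tips of the shut fingers; the grasp point (between the pads) lies 19 mm behind it; z points along the fingers, y is the direction in which the jaws open and shut (so a half turn about z gives the same grasp; the last joint's range is limited). The gripper opens to 85 mm and grips with 20 to 120 N. Pads are 22 mm wide; open, the fingers measure 114 mm over their backs; the gripper's body (76 mm by 85 mm) begins 54 mm behind the grasp point. The pads swing forward as they close: fully open they stand 13 mm farther back than shut.
Start: joints at [74.37, 4.979, 10.078, 95.1, 0, 90], TCP at [0.148, 0.53, 0.196] pointing down, gripper open.
Joint ranges: [-179.16, 179.16], [-48.56, 103.87], [-65.8, 70.77], [-126.05, 130.52], [-82.76, 87.17], [-180, 180]. Speed limits (degrees/s): [127.2, 127.2, 147.25, 180, 180, 180].

### API

Orientations are given as [roll, pitch, yaw] about the fixed x, y, z axes, in that order (R = Rz(yaw) Ry(pitch) Rx(roll)).
In Python, from workcell import get_obs, camera, get_calibration, job_done gives the robot as it stands.
- The arm moves only by the tool play_rows, never from a script. Its argument "commands" is text: rows parted by semicolons, each of 5 numbers parted by spaces: the opening, from 0 (shut) to 1 (fully open), then the shift along the world's x, y, z in mm, then the turn about the world's z in degrees. A call has 1 to 10 rows; each row is the pose to reach, as a shift and turn from the pose commanded when the call began; what a row does not reach only later rows make up. A row lasts 1/12 s, in which the tool goes at most 41.7 mm and 7.16 degrees, less where a joint would pass 70% of its speed; a pose out of reach is approached as far as the arm can. A call with a gripper value outside its range is refused whole. The fingers move at their own pace and stop on an object; "force" is the grip in N (left out, the last holds). Time passes only in rows, so rows that repeat a pose let the fingers close. It gives the time, the measured TCP pose, the force and the opening at its end, in the units of the state.
- get_obs(): the state, without advancing time (a new reading comes with each control period).
- camera(name): name is "scene" or "top" or "wrist"; returns the picture (420x560x3 uint8, red, green, blue); there is no depth.
- get_calibration(name): a dict with "fx", "fy", "cx", "cy" (pixels), "eye" and "attitude" of the camera in the world; the wrist camera has in their place "mount" (4x4, takes a point from camera to tool coordinates, whose origin is the TCP and whose axes are the flange's). Camera axes: x right, y down, z forward; pixel columns grow to the right and rows downward; lengths in m; the calibration is good to about 2 mm. A picture is of the moment at which its call begins: read the wrist's pose just before it. get_calibration takes no time and is no camera call.
- job_done(): hands the job in, once; it reports no verdict.
The state is a dict: "time": time; "q": joint angles; "qd": joint speeds; "joint_efforts": joint torques, N m; "ee_pos": TCP position; "tcp_rot": TCP orientation; "wrist_force": force on the tool from outside, world axes, zero at the start; "torque": the same for the moment, N m; "opening": finger opening in m.
Only numpy, scipy, OpenCV 4.12 (cv2) and the standard library are available. Lean on these libraries where they do the work, as an engineer would, in place of code of your own. Each camera call takes 0.05 s, during which the arm holds its last target.

## Working session

There is one attempt and no reset: what is moved stays moved. The work goes in short steps, Python scripts to look and compute and a tool call to move; the robot and the scene stay as the last step left them, time stands still between calls to the robot, and variables do not carry over. Pictures are saved under pics/ and viewed, and the job is handed in when it is done.

Besides the shell and the picture viewer there is one more tool, called after "Emit:" by a JSON object that holds its "api" and its "payload". play_rows: Moves the arm, as the interface text tells. Its arguments: {"type":"object","properties":{"commands":{"type":"string"},"force":{"type":"number"}},"required":["commands"]}

```bash
mkdir -p pics; ls; python3 - <<'E'
from workcell import *
import cv2
o=get_obs();print(o)
for n in("scene","top","wrist"):
    print(n,get_calibration(n));cv2.imwrite(f"pics/{n}0.png",camera(n)[:,:,::-1])
E
```

```text
pics
{'time': 0.0, 'q': array([7.43686899e+01, 5.01040706e+00, 1.00344874e+01, 9.51002306e+01,
       1.10969165e-04, 9.00005003e+01]), 'qd': array([ 0.0643098 , -0.03460677,  0.05280921,  0.07581907,  0.0704738 ,
        0.00281252]), 'joint_efforts': array([ 2.57096413e-03, -5.20392823e+01,  4.64797354e+01,  1.64259440e-02,
        1.14539894e-04, -1.57554030e-05]), 'ee_pos': array([0.14811896, 0.52938772, 0.19579006]), 'tcp_rot': array([-1.79923850e+02, -1.10304111e-04,  1.64368189e+02]), 'wrist_force': array([-0.0320455 ,  0.12648671, -0.84369524]), 'torque': array([ 0.00881008, -0.00590518,  0.01168706]), 'opening': 0.08531286686556146}
scene {'fx': 474.9365970504437, 'fy': 474.9365970504437, 'cx': 278.8058044959775, 'cy': 210.26014545580455, 'eye': array([ 1.08938815, -0.77512378,  0.78208588]), 'attitude': array([-127.11757753,    0.62253591,   31.3936405 ])}
top {'fx': 412.34761985604257, 'fy': 412.34761985604257, 'cx': 286.4573565995075, 'cy': 205.55342740064214, 'eye': array([0.3929944 , 0.03430918, 1.24410698]), 'attitude': array([-170.08178001,    0.47806807,  -91.12351559])}
wrist {'fx': 362.17314879965966, 'fy': 362.17314879965966, 'cx': 282.365986236358, 'cy': 210.76830509683813, 'mount': array([[ 6.83759489e-04, -9.50954816e-01, -3.09329065e-01,
         7.90238006e-02],
       [ 9.99999527e-01,  4.36478591e-04,  8.68614617e-04,
        -2.17765528e-04],
       [-6.90997739e-04, -3.09329513e-01,  9.50954665e-01,
        -1.77310179e-01],
       [ 0.00000000e+00,  0.00000000e+00,  0.00000000e+00,
         1.00000000e+00]])}
```

View pics/scene0.png

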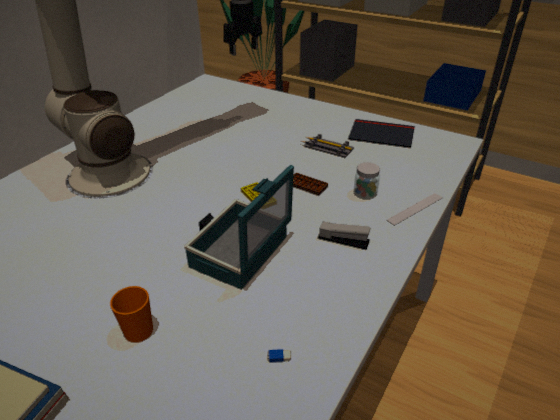

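View pics/top0.png

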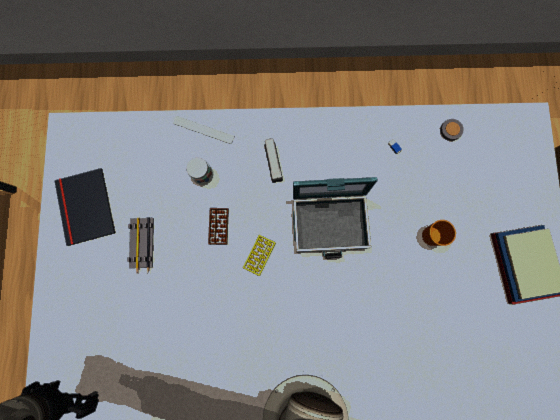

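View pics/wrist0.png

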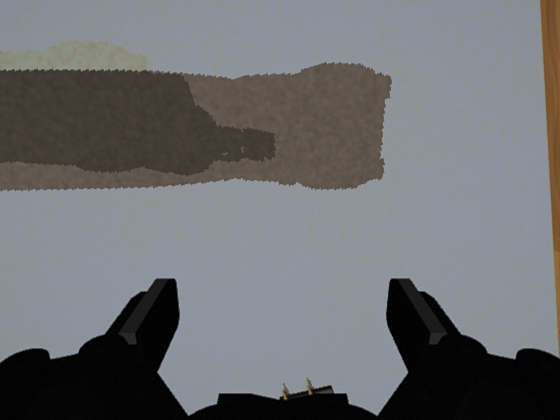

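The top view shows these candidates for the abacus: the brown one at (218,226) and a yellow look-alike at (260,255). The task rules out yellow, so I'll take the brown one. The box is at about (332,222) with its lid standing open at the rear. The jar is at (200,172), the stapler at (273,160), the pot at (440,234) and the rack at (142,243).

```bash
cat > h.py <<'E'
from workcell import *
import cv2, numpy as np
from scipy.spatial.transform import Rotation as Ro
def pose(n,o=None):
    c=get_calibration(n)
    if n=='wrist':
        R=Ro.from_euler('xyz',o['tcp_rot'],degrees=True).as_matrix(); M=c['mount']
        return c,R@M[:3,:3],R@M[:3,3]+o['ee_pos']
    return c,Ro.from_euler('xyz',c['attitude'],degrees=True).as_matrix(),c['eye']
def ray(P,u,v,z):
    c,R,e=P; d=R@np.array([(u-c['cx'])/c['fx'],(v-c['cy'])/c['fy'],1]); return e+d*(z-e[2])/d[2]
def proj(P,p):
    c,R,e=P; q=R.T@(np.array(p)-e); return c['fx']*q[0]/q[2]+c['cx'],c['fy']*q[1]/q[2]+c['cy']
def rect(P,img,z,lo,hi,roi,close=9):
    x0,y0,x1,y1=roi; hsv=cv2.cvtColor(img,cv2.COLOR_RGB2HSV)
    m=cv2.inRange(hsv,np.array(lo),np.array(hi)); k=np.zeros_like(m);k[y0:y1,x0:x1]=m[y0:y1,x0:x1]
    k=cv2.morphologyEx(k,cv2.MORPH_CLOSE,np.ones((close,close)))
    cs=cv2.findContours(k,cv2.RETR_EXTERNAL,cv2.CHAIN_APPROX_NONE)[0]; c=max(cs,key=cv2.contourArea)
    pts=np.array([ray(P,u,v,z)[:2] for u,v in c[:,0]])
    r=cv2.minAreaRect((pts*1000).astype(np.float32)); return r,cv2.boxPoints(r)
E
python3 - <<'E'
from h import *
i=cv2.imread('pics/top0.png')[:,:,::-1].copy();P=pose('top')
r=rect(P,i,.014,(0,80,20),(16,255,255),(195,195,240,260));print(r)
# things
for n,u,v,z in(('boxFL',296,251,.055),('FR',369,249,.055),('RL',294,199,.055),('RR',368,197,.055),('lid l',294,188,.21),('lid r',376,180,.21),('pot',441,232,.095),('jar',198,168,.086),('st1',268,140,.055),('st2',279,180,.055),('yel',260,255,.014)):print(n,ray(P,u,v,z).round(3))
cv2.imwrite('pics/topcrop.png',cv2.resize(i[110:280,180:400,::-1],None,fx=3.5,fy=3.5,interpolation=cv2.INTER_CUBIC))
s=cv2.imread('pics/scene0.png');cv2.imwrite('pics/scenecrop.png',cv2.resize(s[150:300,170:390],None,fx=3.5,fy=3.5,interpolation=cv2.INTER_CUBIC))
E
```

```text
(((552.1111450195312, 247.74215698242188), (54.390281677246094, 105.97964477539062), 88.8369369506836), array([[498.58023, 221.62819],
       [604.538  , 219.47704],
       [605.6421 , 273.85614],
       [499.68427, 276.00726]], dtype=float32))
boxFL [0.468 0.015 0.055]
FR [ 0.47  -0.194  0.055]
RL [0.62  0.018 0.055]
RR [ 0.622 -0.199  0.055]
lid l [0.619 0.019 0.21 ]
lid r [ 0.636 -0.192  0.21 ]
pot [ 0.51  -0.39   0.095]
jar [0.712 0.295 0.086]
st1 [0.803 0.092 0.055]
st2 [0.678 0.061 0.055]
yel [0.461 0.122 0.014]
```

View pics/topcrop.png

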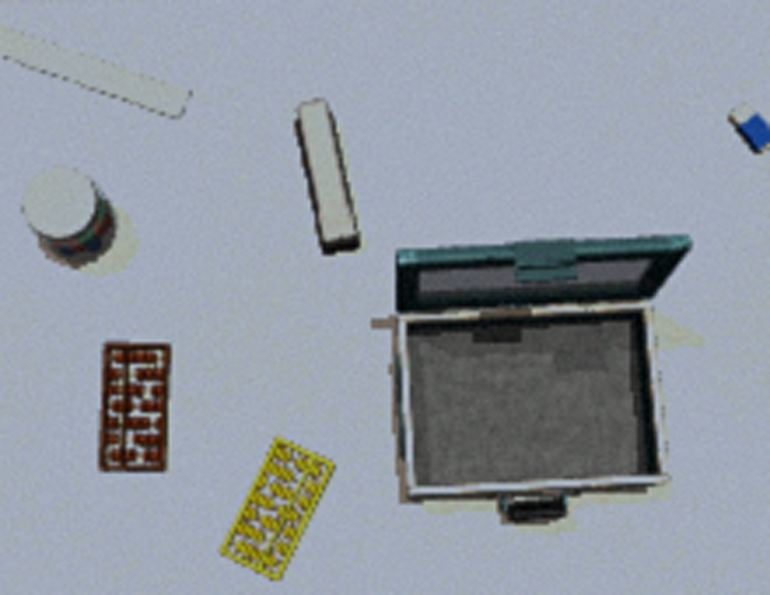

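View pics/scenecrop.png

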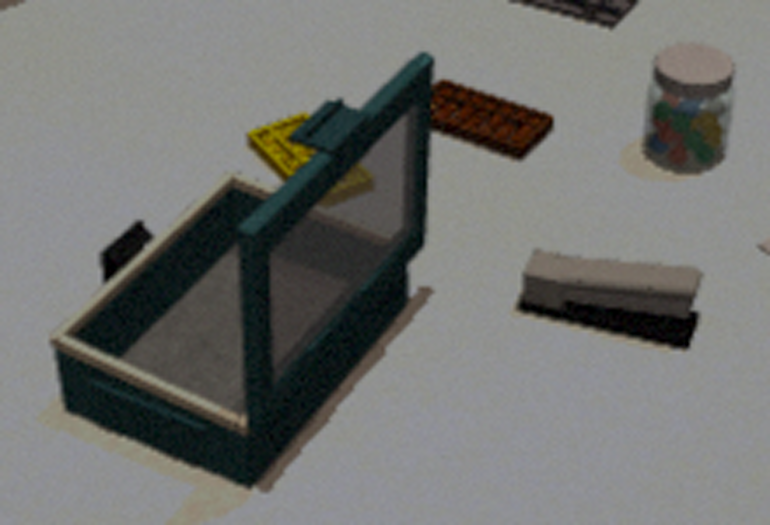

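The crops show the brown abacus upright in the picture, with its long side along world x at about (0.552, 0.248). The box is open with a clear floor and its centre is near (0.545, -0.09). I'll move above the abacus and look with the wrist camera.

Emit:
{"api": "play_rows", "payload": {"commands": "1 200 -140 0 14.5; 1 200 -140 0 14.5; 1 200 -140 0 14.5;1 200 -140 0 14.5;1 200 -140 0 14.5;1 200 -140 0 14.5; 1 404 -281 0 14.5;1 404 -281 0 14.5;1 404 -281 0 14.5;1 404 -281 0 14.5"}}

```text
time: 0.98
ee_pos: [0.486, 0.2938, 0.1964]
tcp_rot: [180.0, -0.0, 178.9]
wrist_force: [0.0, 1.0, -0.1]
opening: 0.0855
```

Emit:
{"api": "play_rows", "payload": {"commands": "1 130 -90 0 0; 1 130 -90 0 0; 1 130 -90 0 0;1 130 -90 0 0"}}

```text
time: 1.32
ee_pos: [0.6165, 0.2031, 0.1958]
tcp_rot: [-180.0, -0.0, 178.8]
wrist_force: [0.1, 0.6, -0.1]
opening: 0.0855
```

Emit:
{"api": "play_rows", "payload": {"commands": "1 -65 45 0 0; 1 -65 45 0 0; 1 -65 45 0 0;1 -65 45 0 0"}}

```text
time: 1.65
ee_pos: [0.5487, 0.2511, 0.1963]
tcp_rot: [-180.0, -0.0, 179.0]
wrist_force: [-1.2, 0.3, -0.4]
opening: 0.0855
```

```bash
python3 - <<'E'
from h import *
o=get_obs();i=camera('wrist');P=pose('wrist',o);cv2.imwrite('pics/w1.png',i[:,:,::-1]);print(o['ee_pos'],o['tcp_rot'],proj(P,(.552,.248,.014)))
print(rect(P,i,.014,(0,80,20),(16,255,255),(0,0,560,420),15))
E
```

```text
[0.54869298 0.25110002 0.19634479] [-1.79989120e+02 -2.76360171e-02  1.78962301e+02] (np.float64(279.40298024394247), np.float64(178.42291904496682))
(((550.7665405273438, 248.93905639648438), (55.34138488769531, 109.42109680175781), 87.56642150878906), array([[494.93042, 223.6164 ],
       [604.2528 , 218.97025],
       [606.60266, 274.26172],
       [497.28027, 278.90787]], dtype=float32))
```

View pics/w1.png

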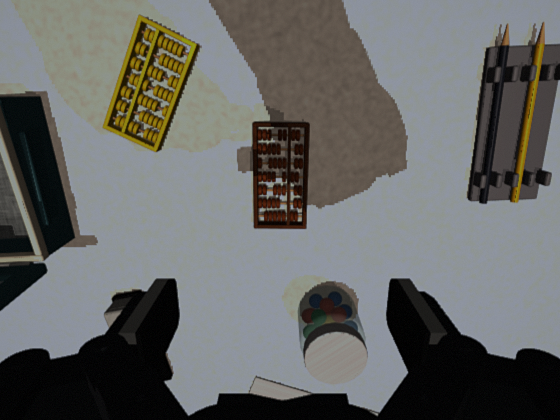

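The wrist view shows the brown abacus at (281,175) with clear space on both sides for the fingers. The yellow one is well away at (152,83). I'll descend.

Emit:
{"api": "play_rows", "payload": {"commands": "1 2 -2 -40 -1.4; 1 2 -2 -80 -1.4; 1 2 -2 -120 -1.4; 1 2 -2 -150 -1.4; 1 2 -2 -170 -1.4; 1 2 -2 -182 -1.4; 1 2 -2 -190 -1.4; 1 2 -2 -194 -1.4; 1 2 -2 -195 -1.4; 1 2 -2 -195 -1.4"}}

```text
time: 2.53
ee_pos: [0.5523, 0.2486, 0.0026]
tcp_rot: [180.0, 0.1, 177.5]
wrist_force: [-1.1, 0.5, 0.4]
opening: 0.0857
```

Emit:
{"api": "play_rows", "payload": {"commands": "0.5 0 0 0 0;0.5 0 0 0 0;0.5 0 0 0 0;0.5 0 0 0 0;0.5 0 0 0 0;0.5 0 0 0 0;0.5 0 0 0 0", "force": 25}}

```text
time: 3.12
ee_pos: [0.5515, 0.2484, 0.0015]
tcp_rot: [-180.0, -0.0, 177.5]
wrist_force: [0.0, -0.3, -0.0]
opening: 0.0429
```

The opening is 43 mm where I expected 56, so I'll look.

```bash
python3 - <<'E'
from h import *
o=get_obs();i=camera('wrist');cv2.imwrite('pics/w2.png',i[:,:,::-1]);print(o['ee_pos'],o['tcp_rot'],o['opening'])
s=camera('scene');cv2.imwrite('pics/s2.png',cv2.resize(s[100:250,220:440,::-1],None,fx=3.5,fy=3.5))
E
```

```text
[0.55153422 0.24839533 0.00151188] [-1.79999306e+02 -2.25255015e-03  1.77471616e+02] 0.04291918916982409
```

View pics/w2.png

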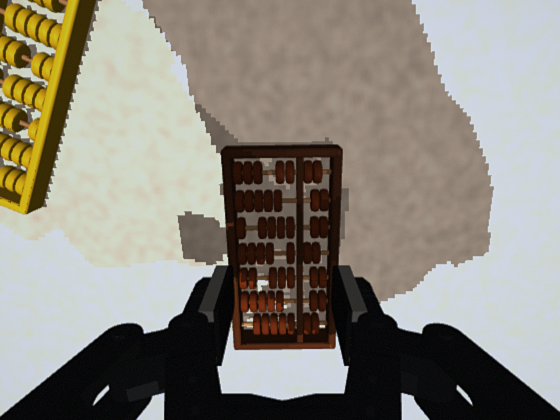

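View pics/s2.png

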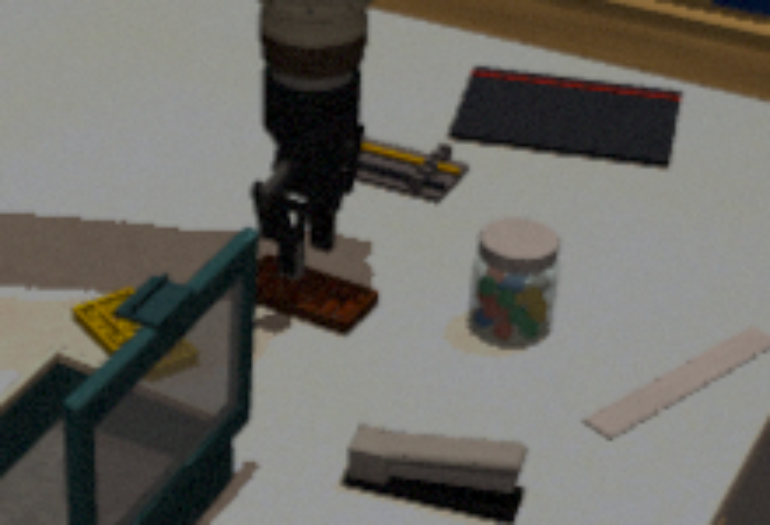

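```bash
python3 - <<'E'
from h import *
i=cv2.imread('pics/w2.png');j=np.clip(i[240:370,150:410].astype(float)*2.5,0,255).astype('uint8')
cv2.imwrite('pics/w2c.png',cv2.resize(j,None,fx=3,fy=3))
o=get_obs();P=pose('wrist',o)
R=Ro.from_euler('xyz',o['tcp_rot'],degrees=True).as_matrix()
for zz in(-.04,-.02,-.01,0):
  print(zz,[tuple(np.round(proj(P,o['ee_pos']+R@np.array([.011,s*y,zz])))) for y in(.0215,.028) for s in(1,-1)])
E
```

```text
-0.04 [(np.float64(334.0), np.float64(264.0)), (np.float64(231.0), np.float64(264.0)), (np.float64(350.0), np.float64(264.0)), (np.float64(216.0), np.float64(264.0))]
-0.02 [(np.float64(328.0), np.float64(245.0)), (np.float64(237.0), np.float64(245.0)), (np.float64(342.0), np.float64(245.0)), (np.float64(223.0), np.float64(245.0))]
-0.01 [(np.float64(326.0), np.float64(237.0)), (np.float64(239.0), np.float64(237.0)), (np.float64(339.0), np.float64(237.0)), (np.float64(226.0), np.float64(237.0))]
0 [(np.float64(324.0), np.float64(230.0)), (np.float64(242.0), np.float64(230.0)), (np.float64(336.0), np.float64(230.0)), (np.float64(229.0), np.float64(230.0))]
```

View pics/w2c.png

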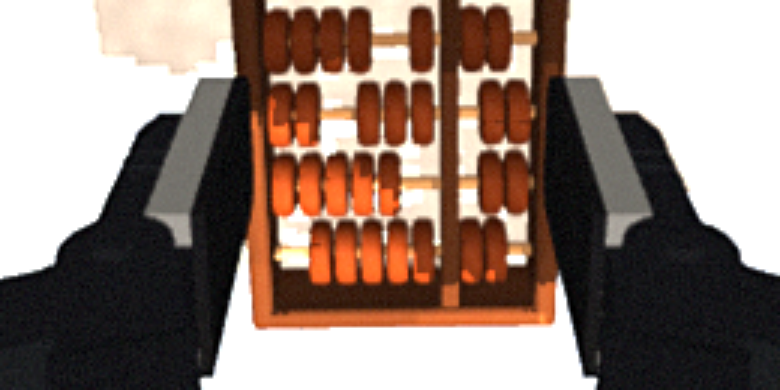

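```bash
python3 - <<'E'
from h import *
P=pose('scene')
for y in(.2265,.218):
  for z in(0,.01,.014,.02,.03,.04):
    u,v=proj(P,(.5515,y,z));print(y,z,round((u-220)*3.5),round((v-100)*3.5))
u,v=proj(P,(.5515,.221,.014));print('edge top',(u-220)*3.5,(v-100)*3.5)
i=camera('scene');cv2.imwrite('pics/s3.png',cv2.resize(np.clip(i[140:200,270:340,::-1].astype(float)*2,0,255).astype('uint8'),None,fx=8,fy=8))
E
```

```text
0.2265 0 292 311
0.2265 0.01 292 301
0.2265 0.014 292 297
0.2265 0.02 292 291
0.2265 0.03 292 281
0.2265 0.04 293 271
0.218 0 287 316
0.218 0.01 287 306
0.218 0.014 287 302
0.218 0.02 287 296
0.218 0.03 287 286
0.218 0.04 288 276
edge top 288.76928259722536 300.29252450899855
```

View pics/s3.png

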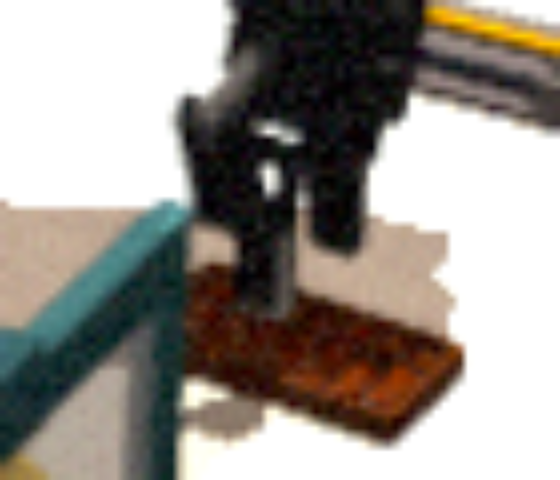

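Both views show the finger tips about 20 mm above the abacus, at z≈0.033. That means the real tips sit higher than the reported TCP, and the fingers closed on air. I'll reopen, go lower in small steps and watch the force.

Emit:
{"api": "play_rows", "payload": {"commands": "1 0 0 0 0;1 0 0 0 0;1 0 0 0 0;1 0 0 0 0;1 0 0 -4 0;1 0 0 -8 0;1 0 0 -12 0;1 0 0 -15 0;1 0 0 -15 0;1 0 0 -15 0"}}

```text
time: 4.1
ee_pos: [0.5513, 0.2483, -0.0139]
tcp_rot: [-180.0, -0.0, 177.5]
wrist_force: [0.3, -0.4, 0.3]
opening: 0.0855
```

```bash
python3 - <<'E'
from h import *
i=camera('scene');cv2.imwrite('pics/s4.png',cv2.resize(np.clip(i[130:200,260:350,::-1].astype(float)*2,0,255).astype('uint8'),None,fx=8,fy=8))
i=camera('wrist');cv2.imwrite('pics/w4.png',np.clip(i[:,:,::-1].astype(float)*1.5,0,255).astype('uint8'))
E
```

```text
(no output)
```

View pics/s4.png

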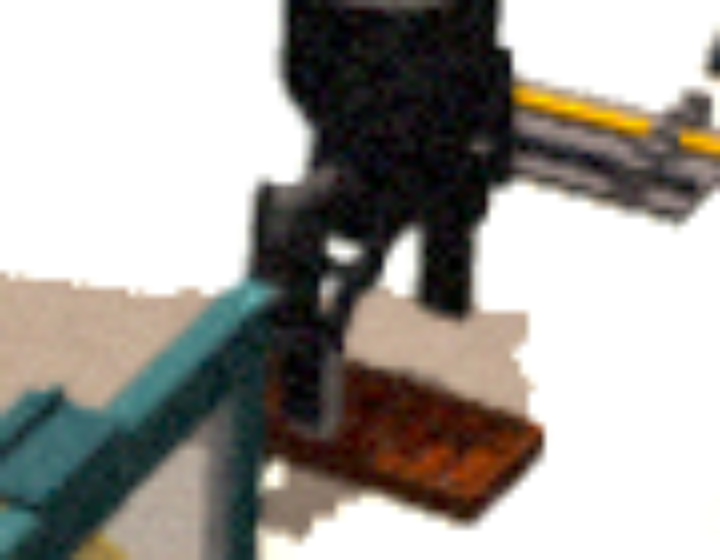

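View pics/w4.png

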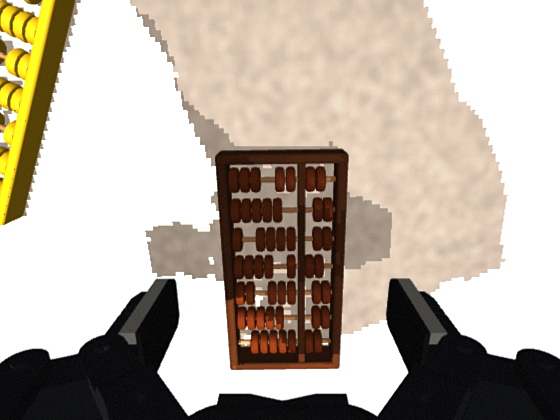

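The open tips are still at about z≈0.031, so they sit 45 mm above the reported TCP (about 39 mm at the 56 mm grip). I'll go 20 mm lower and grip.

Emit:
{"api": "play_rows", "payload": {"commands": "1 0 0 -4 0;1 0 0 -8 0;1 0 0 -12 0;1 0 0 -15 0;1 0 0 -17 0;1 0 0 -19 0;1 0 0 -20 0;1 0 0 -20 0"}}

```text
time: 4.87
ee_pos: [0.5514, 0.2483, -0.0338]
tcp_rot: [-180.0, -0.0, 177.5]
wrist_force: [0.3, 0.5, -0.0]
opening: 0.0857
```

Emit:
{"api": "play_rows", "payload": {"commands": "0.5 0 0 0 0;0.5 0 0 0 0;0.5 0 0 0 0;0.5 0 0 0 0;0.5 0 0 0 0;0.5 0 0 0 0;0.5 0 0 0 0", "force": 25}}

```text
time: 5.45
ee_pos: [0.5518, 0.2485, -0.0332]
tcp_rot: [180.0, 0.0, 177.5]
wrist_force: [-0.4, 0.7, 2.6]
opening: 0.0551
```

```bash
python3 - <<'E'
from h import *
i=camera('scene');cv2.imwrite('pics/s5.png',cv2.resize(np.clip(i[130:200,260:350,::-1].astype(float)*2,0,255).astype('uint8'),None,fx=8,fy=8))
E
```

```text
(no output)
```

View pics/s5.png

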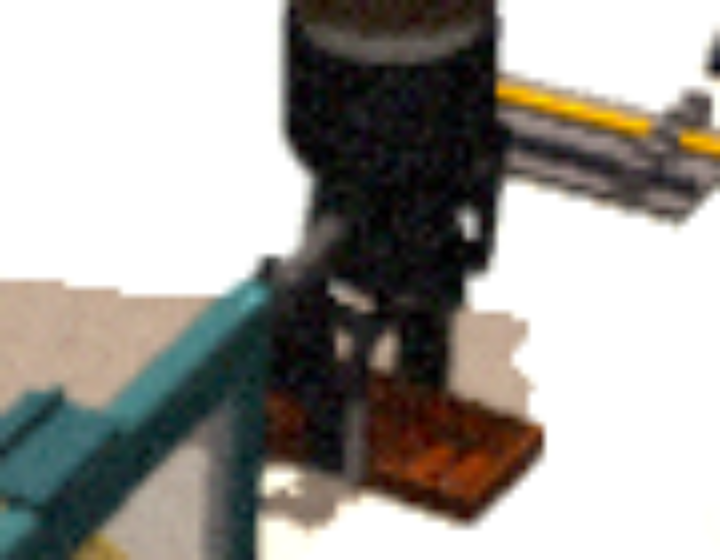

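The fingers stopped at 55 mm, with the near finger down alongside the frame, so the abacus is held. I'll firm the grip and lift.

Emit:
{"api": "play_rows", "payload": {"commands": "0.5 0 0 0 0;0.5 0 0 0 0;0.5 0 0 5 0;0.5 0 0 12 0;0.5 0 0 25 0;0.5 0 0 45 0;0.5 0 0 70 0;0.5 0 0 95 0;0.5 0 0 120 0;0.5 0 0 140 0", "force": 40}}

```text
time: 6.33
ee_pos: [0.5518, 0.2485, 0.1097]
tcp_rot: [179.9, 0.1, 177.5]
wrist_force: [0.9, -0.1, -0.4]
opening: 0.0548
```

Emit:
{"api": "play_rows", "payload": {"commands": "0.5 0 0 10 0;0.5 0 -10 10 -7;0.5 0 -30 10 -14;0.5 0 -55 10 -21;0.5 0 -80 10 -28;0.5 0 -105 10 -35;0.5 0 -130 10 -42;0.5 0 -155 10 -49;0.5 0 -180 10 -56;0.5 -5 -205 10 -63"}}

```text
time: 7.17
ee_pos: [0.5466, 0.0422, 0.1163]
tcp_rot: [-180.0, -0.0, 114.1]
wrist_force: [0.8, 0.2, -1.3]
opening: 0.0546
```

Emit:
{"api": "play_rows", "payload": {"commands": "0.5 0 -30 0 -7;0.5 0 -60 0 -14;0.5 0 -90 0 -21;0.5 0 -115 0 -24;0.5 0 -128 0 -24;0.5 0 -132 0 -24;0.5 0 -133 0 -24;0.5 0 -133 0 -24"}}

```text
time: 7.83
ee_pos: [0.5465, -0.0889, 0.1164]
tcp_rot: [-180.0, -0.0, 90.5]
wrist_force: [1.1, 0.7, -1.9]
opening: 0.0548
```

```bash
python3 - <<'E'
from h import *
o=get_obs();i=camera('wrist');cv2.imwrite('pics/w6.png',np.clip(i[:,:,::-1].astype(float)*1.5,0,255).astype('uint8'));print(o['ee_pos'],o['tcp_rot'],o['q'],o['opening'],o['wrist_force'])
i=camera('top');cv2.imwrite('pics/t6.png',cv2.resize(np.clip(i[110:280,180:400,::-1].astype(float)*1.3,0,255).astype('uint8'),None,fx=3.5,fy=3.5))
i=camera('scene');cv2.imwrite('pics/s6.png',i[:,:,::-1])
E
```

```text
[ 0.54654191 -0.08893792  0.11643406] [-1.79985731e+02 -2.10622877e-02  9.05491340e+01] [-9.25322228e+00  4.61792320e+00  8.35555878e-01  8.62352792e+01
  1.83255044e-02  8.01976383e+01] 0.054821680696638106 [ 1.07512661  0.74183345 -1.91398265]
```

View pics/w6.png

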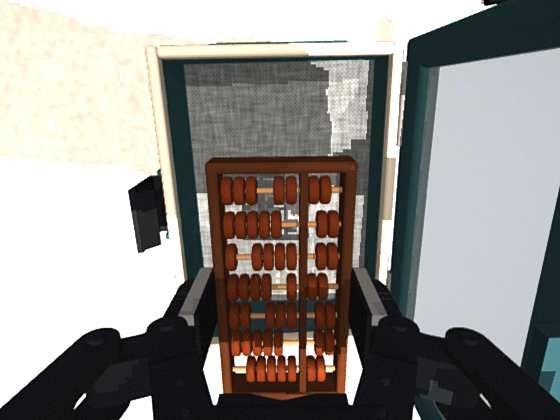

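View pics/t6.png

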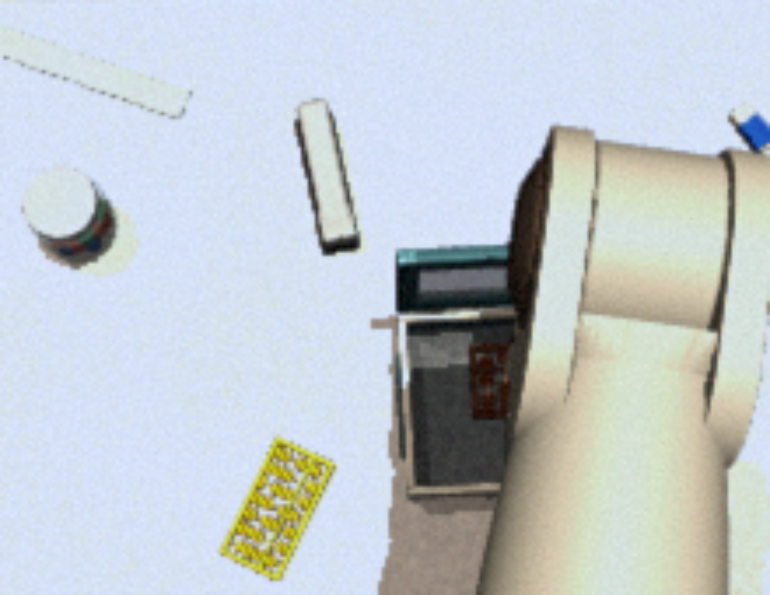

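View pics/s6.png

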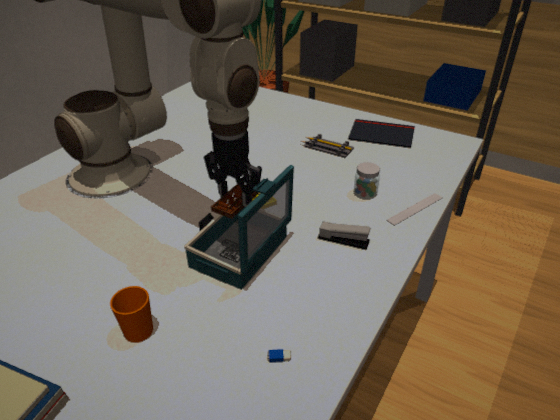

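The abacus is held level over the box, with its inner walls visible on the left at column 165 and on the right at 388. I'll measure the box centre from this view.

```bash
python3 - <<'E'
from h import *
o=get_obs();P=pose('wrist',o)
for n,u,v,z in(('front outer',151,100,.064),('front in',166,100,.064),('floor FL',187,60,.005),('floor RL',369,60,.005),('rim L outer',280,43,.064),('rim L in',280,57,.064),('rear in',386,100,.064),('rear out',402,100,.064),('abac near R end?',215,395,.155),('abL top',208,160,.155),('abR top',355,160,.155)):print(n,ray(P,u,v,z).round(4))
T=pose('top');
for n,u,v in (('floor FL',297,249),):pass
E
```

```text
front outer [ 0.4664 -0.0142  0.064 ]
front in [ 0.4755 -0.0141  0.064 ]
floor FL [0.4754 0.0132 0.005 ]
floor RL [0.6099 0.0146 0.005 ]
rim L outer [0.5444 0.0183 0.064 ]
rim L in [0.5445 0.0108 0.064 ]
rear in [ 0.609  -0.0126  0.064 ]
rear out [ 0.6188 -0.0125  0.064 ]
abac near R end? [ 0.5151 -0.1483  0.155 ]
abL top [ 0.5177 -0.0342  0.155 ]
abR top [ 0.5743 -0.0336  0.155 ]
```

Emit:
{"api": "play_rows", "payload": {"commands": "0.5 -4 0 0 0;0.5 -4 0 -12 0;0.5 -4 0 -30 0;0.5 -4 0 -50 0;0.5 -4 0 -70 0;0.5 -4 0 -90 0;0.5 -4 0 -107 0;0.5 -4 0 -118 0;0.5 -4 0 -125 0;0.5 -4 0 -130 0"}}

```text
time: 8.82
ee_pos: [0.5422, -0.0894, -0.0144]
tcp_rot: [-180.0, -0.0, 90.5]
wrist_force: [1.3, 0.6, -0.9]
opening: 0.0547
```

Emit:
{"api": "play_rows", "payload": {"commands": "0.5 0 0 -3 0;0.5 0 0 -6 0;0.5 0 0 -9 0;0.5 0 0 -11 0;0.5 0 0 -12 0;0.5 0 0 -12 0"}}

```text
time: 9.32
ee_pos: [0.5426, -0.0896, -0.0255]
tcp_rot: [180.0, 0.0, 90.5]
wrist_force: [0.7, -0.3, -0.6]
opening: 0.0546
```

Emit:
{"api": "play_rows", "payload": {"commands": "0.5 0 0 -1 0;0.5 0 0 -1 0;0.5 0 0 -2 0;0.5 0 0 -2 0"}}

```text
time: 9.65
ee_pos: [0.5426, -0.0896, -0.0276]
tcp_rot: [180.0, -0.0, 90.5]
wrist_force: [-0.0, -0.2, -1.3]
opening: 0.0549
```

```bash
python3 - <<'E'
from h import *
i=camera('scene');cv2.imwrite('pics/s7.png',cv2.resize(np.clip(i[160:300,170:330,::-1].astype(float)*1.8,0,255).astype('uint8'),None,fx=4.2,fy=4.2))
i=camera('wrist');cv2.imwrite('pics/w7.png',np.clip(i[:,:,::-1].astype(float)*1.5,0,255).astype('uint8'))
E
```

```text
(no output)
```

View pics/s7.png

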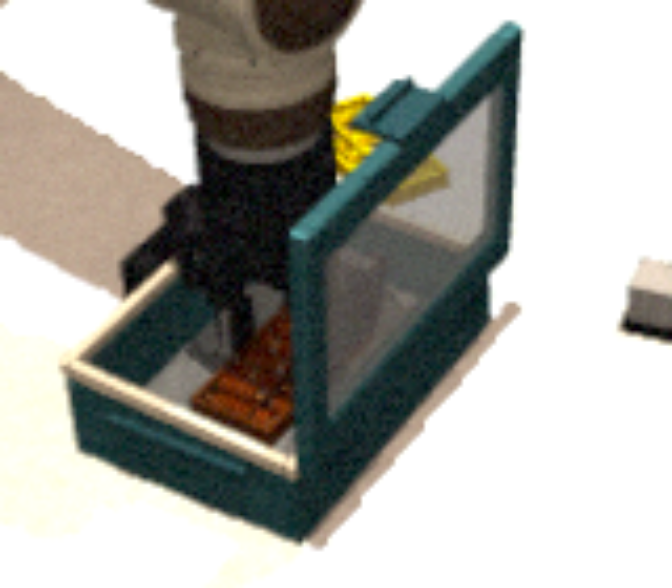

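View pics/w7.png

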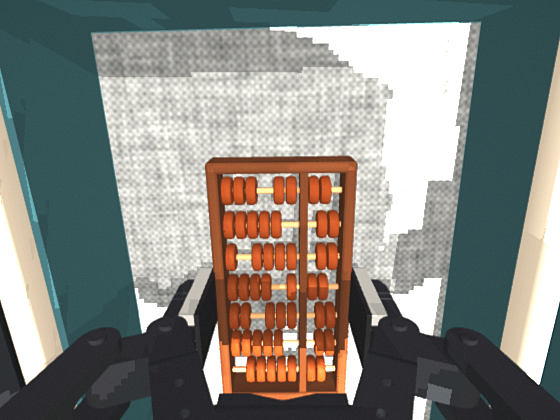

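The abacus is near the floor and centred, but there is no contact force yet. I'll creep down until it touches.

Emit:
{"api": "play_rows", "payload": {"commands": "0.5 0 0 -1 0;0.5 0 0 -1 0;0.5 0 0 -1 0"}}

```text
time: 10.0
ee_pos: [0.5425, -0.0896, -0.0286]
tcp_rot: [-180.0, -0.0, 90.5]
wrist_force: [-0.7, -1.0, -1.3]
opening: 0.0548
```

Emit:
{"api": "play_rows", "payload": {"commands": "0.5 0 0 -1 0;0.5 0 0 -1 0;0.5 0 0 -1 0"}}

```text
time: 10.25
ee_pos: [0.5427, -0.0896, -0.0291]
tcp_rot: [180.0, 0.0, 90.5]
wrist_force: [-2.6, -0.1, 5.2]
opening: 0.0548
```

There's contact at 5 N, so I'll release gently and rise.

Emit:
{"api": "play_rows", "payload": {"commands": "0.66 0 0 0 0;0.7 0 0 0 0;0.75 0 0 0 0;0.78 0 0 0 0;0.78 0 0 0 0;0.78 0 0 5 0;0.78 0 0 20 0;0.78 0 0 50 0;0.78 0 0 85 0;0.78 0 0 125 0"}}

```text
time: 11.08
ee_pos: [0.5415, -0.0894, 0.096]
tcp_rot: [-179.9, -0.0, 90.5]
wrist_force: [1.1, -0.1, -0.2]
opening: 0.0664
```

```bash
python3 - <<'E'
from h import *
o=get_obs();i=camera('wrist');cv2.imwrite('pics/w8.png',np.clip(i[:,:,::-1].astype(float)*1.5,0,255).astype('uint8'));print(o['ee_pos'])
i=camera('scene');cv2.imwrite('pics/s8.png',cv2.resize(np.clip(i[160:300,170:330,::-1].astype(float)*1.8,0,255).astype('uint8'),None,fx=4.2,fy=4.2))
E
```

```text
[ 0.54146593 -0.08942272  0.09596564]
```

View pics/w8.png

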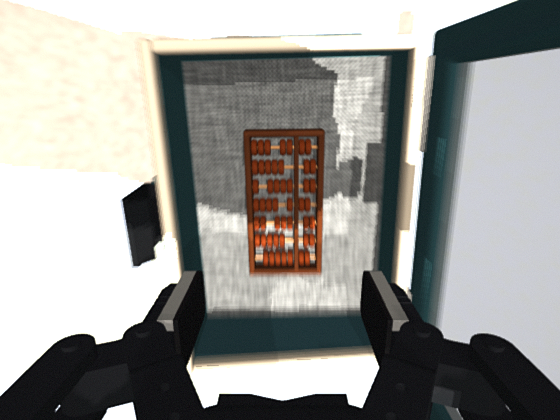

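View pics/s8.png

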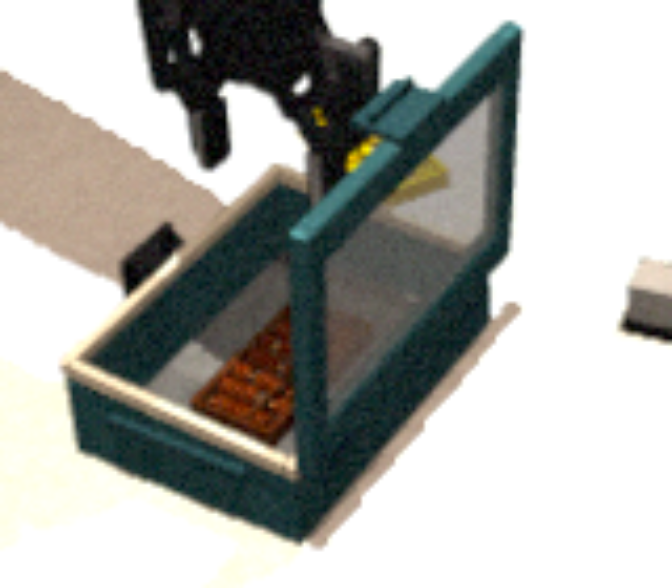

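The abacus lies flat on the floor near the middle of the box, seen at (285,200) in the wrist view. Next I'll shut the fingers, go up and over behind the lid.

Emit:
{"api": "play_rows", "payload": {"commands": "0 0 0 40 0;0 0 0 80 0;0 0 0 120 0;0 0 0 125 0;0 0 0 125 0;0 40 0 125 0;0 80 0 125 0;0 115 0 125 0;0 150 0 125 0;0 160 0 125 0", "force": 40}}

```text
time: 12.02
ee_pos: [0.7055, -0.0893, 0.2144]
tcp_rot: [-179.7, -0.1, 90.5]
wrist_force: [-0.7, 0.5, -1.8]
opening: 0.0001
```

```bash
python3 - <<'E'
from h import *
o=get_obs();i=camera('wrist');cv2.imwrite('pics/w9.png',np.clip(i[:,:,::-1].astype(float)*1.5,0,255).astype('uint8'));print(o['ee_pos'],o['tcp_rot'],o['opening'])
i=camera('scene');cv2.imwrite('pics/s9.png',cv2.resize(np.clip(i[100:280,170:330,::-1].astype(float)*1.8,0,255).astype('uint8'),None,fx=3.3,fy=3.3))
E
```

```text
[ 0.70550724 -0.08925651  0.21437934] [-1.79665249e+02 -5.27808525e-02  9.04990523e+01] 0.00010552903431452096
```

View pics/w9.png

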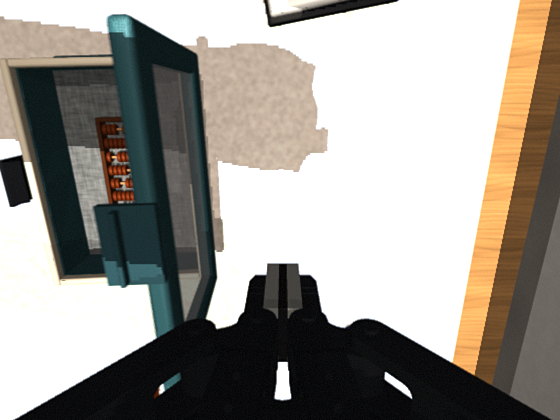

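View pics/s9.png

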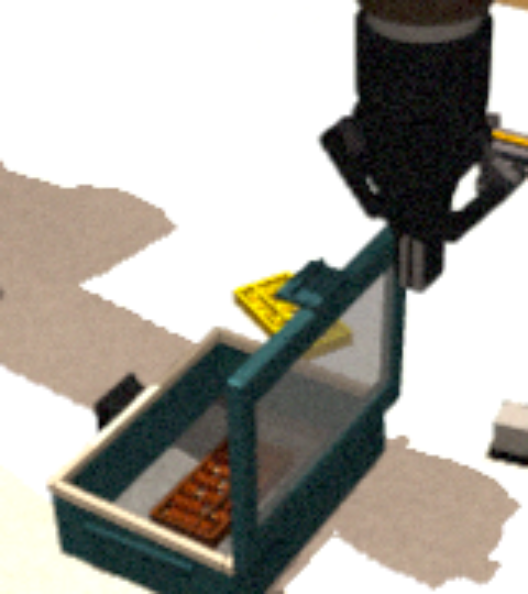

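```bash
python3 - <<'E'
from h import *
P=pose('scene')
for z in(.19,.2,.21,.22,.23,.24,.25): print(z,np.round(proj(P,(.7055,-.089,z)),1))
W=pose('wrist',get_obs())
# lid top edge: tongue corners
for u,v in((112,20),(125,18),(96,207),(158,207)): print(ray(W,u,v,.217).round(3))
hx,hz,w,off=.6205,.06,.008,.032
for d in range(100,-1,-5):
  t=np.radians(d);s=.140 if d>20 else .145
  cx=hx-s*np.cos(t)+.0105*np.sin(t);cz=hz+s*np.sin(t)+.0105*np.cos(t)
  print(d,round((cx+w)*1000),round((cz-off)*1000))
E
```

```text
0.19 [296.3 209.2]
0.2 [296.3 205.3]
0.21 [296.4 201.4]
0.22 [296.4 197.4]
0.23 [296.5 193.4]
0.24 [296.5 189.3]
0.25 [296.6 185.1]
[0.629 0.019 0.217]
[0.634 0.02  0.217]
[ 0.609 -0.066  0.217]
[ 0.64  -0.066  0.217]
100 663 164
95 651 167
90 639 168
85 627 168
80 615 168
75 602 166
70 590 163
65 579 159
60 568 154
55 557 149
50 547 142
45 537 134
40 528 126
35 520 117
30 513 107
25 506 97
20 496 87
15 491 76
10 488 64
5 485 51
0 484 38
```

The shut tip is at z≈0.243, so it sits 29 mm above the reported TCP, which agrees with the earlier readings. I'll lower behind the lid and ease forward to contact.

Emit:
{"api": "play_rows", "payload": {"commands": "0 0 0 -20 0;0 0 0 -40 0;0 0 0 -45 0;0 0 0 -45 0;0 -10 0 -45 0;0 -20 0 -45 0;0 -30 0 -45 0;0 -36 0 -45 0;0 -40 0 -45 0;0 -44 0 -45 0"}}

```text
time: 12.95
ee_pos: [0.6583, -0.0897, 0.1765]
tcp_rot: [179.9, 0.0, 90.5]
wrist_force: [0.7, -0.3, 0.6]
opening: 0.0001
```

Emit:
{"api": "play_rows", "payload": {"commands": "0 -7 0 -3 0;0 -14 0 -5 0;0 -22 0 -5 0;0 -31 0 -5 0;0 -40 0 -5 0;0 -48 0 -6 0;0 -56 0 -7 0;0 -62 0 -9 0;0 -68 0 -10 0;0 -68 0 -10 0"}}

```text
time: 13.78
ee_pos: [0.5898, -0.0896, 0.1656]
tcp_rot: [-180.0, -0.0, 90.5]
wrist_force: [-0.0, -0.3, -0.4]
opening: -0.0
```

```bash
python3 - <<'E'
from h import *
o=get_obs();i=camera('scene');cv2.imwrite('pics/s10.png',cv2.resize(np.clip(i[100:280,170:330,::-1].astype(float)*1.8,0,255).astype('uint8'),None,fx=3.3,fy=3.3))
E
```

```text
(no output)
```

View pics/s10.png

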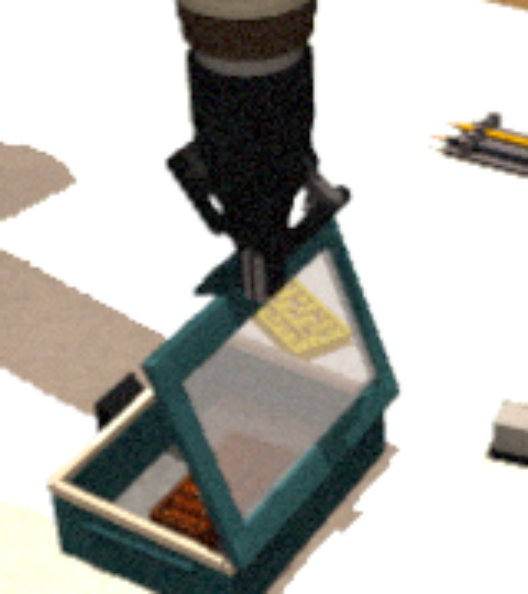

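The lid is following at about 68° with the tip near its front edge. I'll continue along the arc.

Emit:
{"api": "play_rows", "payload": {"commands": "0 -11 0 -4 0;0 -22 0 -9 0;0 -33 0 -14 0;0 -43 0 -21 0;0 -53 0 -29 0;0 -62 0 -37 0;0 -70 0 -46 0;0 -77 0 -56 0;0 -77 0 -56 0"}}

```text
time: 14.58
ee_pos: [0.5122, -0.0895, 0.108]
tcp_rot: [-179.9, -0.0, 90.5]
wrist_force: [-0.1, -0.0, 0.4]
opening: -0.0001
```

```bash
python3 - <<'E'
from h import *
o=get_obs();i=camera('scene');cv2.imwrite('pics/s11.png',cv2.resize(np.clip(i[100:280,170:330,::-1].astype(float)*1.8,0,255).astype('uint8'),None,fx=3.3,fy=3.3))
i=camera('wrist');cv2.imwrite('pics/w11.png',np.clip(i[:,:,::-1].astype(float)*1.8,0,255).astype('uint8'))
E
```

```text
(no output)
```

View pics/s11.png

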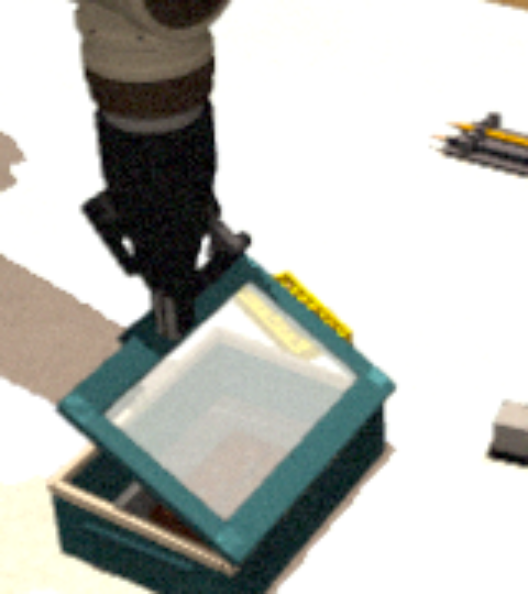

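View pics/w11.png

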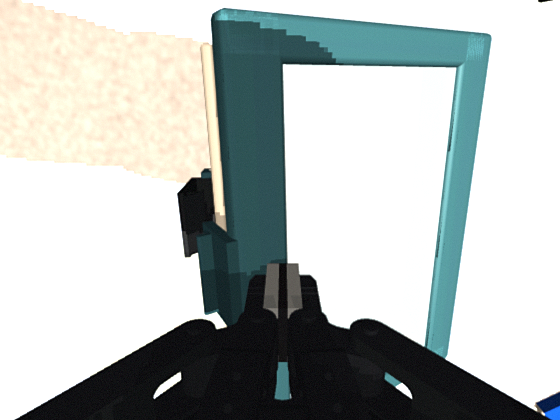

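Emit:
{"api": "play_rows", "payload": {"commands": "0 -3 0 -5 0;0 -6 0 -9 0;0 -9 0 -14 0;0 -13 0 -19 0;0 -16 0 -24 0;0 -18 0 -30 0;0 -20 0 -35 0;0 -22 0 -39 0;0 -22 0 -39 0"}}

```text
time: 15.43
ee_pos: [0.4907, -0.0895, 0.0694]
tcp_rot: [-179.9, -0.0, 90.5]
wrist_force: [0.2, 0.4, -0.2]
opening: 0.0002
```

Emit:
{"api": "play_rows", "payload": {"commands": "0 -1 0 -2 0;0 -1 0 -4 0;0 -1 0 -6 0;0 -2 0 -8 0;0 -2 0 -8 0"}}

```text
time: 15.85
ee_pos: [0.4894, -0.0896, 0.0621]
tcp_rot: [-180.0, -0.0, 90.5]
wrist_force: [0.1, 0.3, 0.4]
opening: -0.0004
```

```bash
python3 - <<'E'
from h import *
o=get_obs();i=camera('scene');cv2.imwrite('pics/s12.png',cv2.resize(np.clip(i[140:280,170:330,::-1].astype(float)*1.8,0,255).astype('uint8'),None,fx=4,fy=4))
i=camera('wrist');cv2.imwrite('pics/w12.png',np.clip(i[:,:,::-1].astype(float)*1.8,0,255).astype('uint8'))
E
```

```text
(no output)
```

View pics/s12.png

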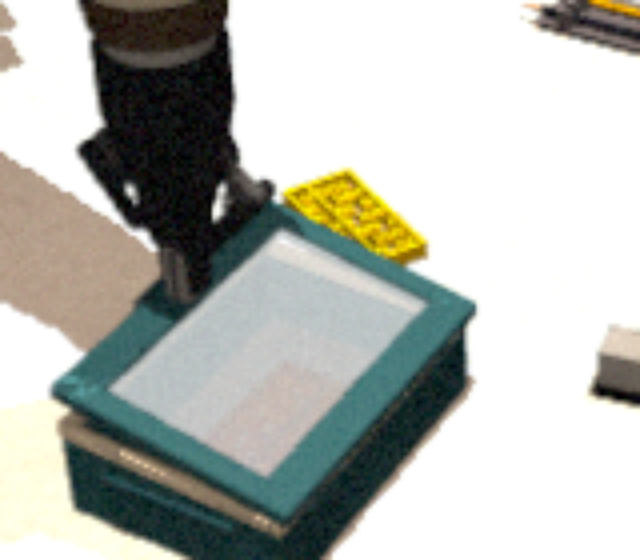

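View pics/w12.png

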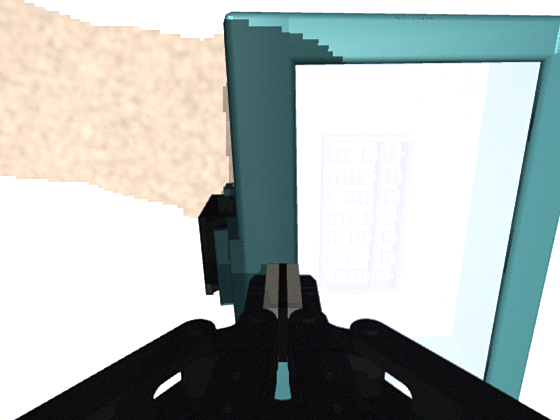

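The lid is at about 8° and still straight. I'll shift the tip a little toward the front edge, then press in small steps while reading the force.

Emit:
{"api": "play_rows", "payload": {"commands": "0 0 0 3 0;0 -4 0 3 0;0 -8 0 3 0;0 -8 0 0 0;0 -8 0 -3 0;0 -8 0 -3 0"}}

```text
time: 16.45
ee_pos: [0.4812, -0.0896, 0.0588]
tcp_rot: [-180.0, -0.0, 90.5]
wrist_force: [-0.5, 0.2, -1.0]
opening: -0.0001
```

Emit:
{"api": "play_rows", "payload": {"commands": "0 0 0 -1 0;0 0 0 -2 0;0 0 0 -3 0;0 0 0 -3 0"}}

```text
time: 16.78
ee_pos: [0.4815, -0.0896, 0.0562]
tcp_rot: [-180.0, -0.0, 90.5]
wrist_force: [0.3, 0.2, 1.0]
opening: -0.0001
```

Emit:
{"api": "play_rows", "payload": {"commands": "0 0 0 -1 0;0 0 0 -2 0;0 0 0 -2 0;0 0 0 -2 0"}}

```text
time: 17.12
ee_pos: [0.4816, -0.0896, 0.0544]
tcp_rot: [-180.0, -0.0, 90.5]
wrist_force: [0.2, -1.1, -0.3]
opening: 0.0001
```

Emit:
{"api": "play_rows", "payload": {"commands": "0 0 0 -1 0;0 0 0 -2 0;0 0 0 -2 0;0 0 0 -2 0"}}

```text
time: 17.45
ee_pos: [0.4815, -0.0896, 0.0524]
tcp_rot: [-180.0, -0.0, 90.5]
wrist_force: [0.4, 0.7, 0.7]
opening: -0.0001
```

Emit:
{"api": "play_rows", "payload": {"commands": "0 0 0 -1 0;0 0 0 -1 0;0 0 0 -1 0"}}

```text
time: 17.7
ee_pos: [0.4815, -0.0896, 0.0514]
tcp_rot: [-180.0, -0.0, 90.5]
wrist_force: [-0.1, 0.0, -0.8]
opening: -0.0
```

Emit:
{"api": "play_rows", "payload": {"commands": "0 0 0 -1 0;0 0 0 -1 0;0 0 0 -1 0"}}

```text
time: 17.95
ee_pos: [0.4815, -0.0896, 0.0504]
tcp_rot: [-180.0, -0.0, 90.5]
wrist_force: [0.4, -0.2, -0.0]
opening: 0.0001
```

Emit:
{"api": "play_rows", "payload": {"commands": "0 0 0 -1 0;0 0 0 -1 0;0 0 0 -1 0"}}

```text
time: 18.2
ee_pos: [0.4816, -0.0896, 0.0496]
tcp_rot: [180.0, 0.0, 90.5]
wrist_force: [-1.3, 0.5, 1.3]
opening: 0.0
```

Emit:
{"api": "play_rows", "payload": {"commands": "0 0 0 -1 0;0 0 0 -1 0;0 0 0 -1 0"}}

```text
time: 18.45
ee_pos: [0.4815, -0.0896, 0.0486]
tcp_rot: [-180.0, 0.0, 90.5]
wrist_force: [-1.5, 0.3, 5.0]
opening: 0.0004
```

```bash
python3 - <<'E'
from h import *
print(get_obs()['wrist_force'])
i=camera('scene');cv2.imwrite('pics/s13.png',cv2.resize(np.clip(i[160:290,170:300,::-1].astype(float)*1.8,0,255).astype('uint8'),None,fx=4.6,fy=4.6))
i=camera('wrist');cv2.imwrite('pics/w13.png',np.clip(i[:,:,::-1].astype(float)*1.4,0,255).astype('uint8'))
E
```

```text
[-1.49849087  0.32811927  5.03861178]
```

View pics/s13.png

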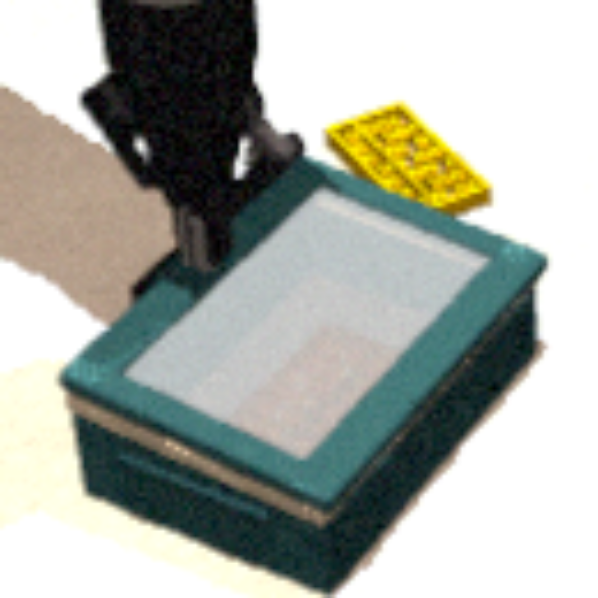

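View pics/w13.png

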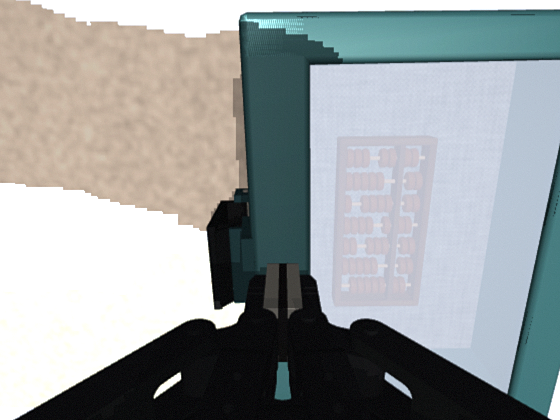

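Contact is at 5 N, the ramp beginning. From here I'll take finer steps.

Emit:
{"api": "play_rows", "payload": {"commands": "0 0 0 -0.5 0;0 0 0 -1 0;0 0 0 -1 0"}}

```text
time: 18.8
ee_pos: [0.4814, -0.0896, 0.0476]
tcp_rot: [-180.0, 0.0, 90.5]
wrist_force: [-3.8, 0.7, 6.0]
opening: -0.0003
```

Emit:
{"api": "play_rows", "payload": {"commands": "0 0 0 -0.5 0;0 0 0 -1 0;0 0 0 -1 0"}}

```text
time: 19.05
ee_pos: [0.4813, -0.0896, 0.0466]
tcp_rot: [-180.0, 0.0, 90.5]
wrist_force: [-3.2, 0.8, 6.7]
opening: -0.0
```

Emit:
{"api": "play_rows", "payload": {"commands": "0 0 0 -0.5 0;0 0 0 -1 0;0 0 0 -1 0"}}

```text
time: 19.3
ee_pos: [0.4812, -0.0896, 0.0458]
tcp_rot: [-180.0, 0.0, 90.5]
wrist_force: [-4.7, -0.1, 6.8]
opening: 0.0005
```

Emit:
{"api": "play_rows", "payload": {"commands": "0 0 0 -0.5 0;0 0 0 -0.5 0;0 0 0 -0.5 0"}}

```text
time: 19.55
ee_pos: [0.4811, -0.0896, 0.0453]
tcp_rot: [-180.0, 0.0, 90.5]
wrist_force: [-4.8, -0.1, 8.3]
opening: -0.0
```

Emit:
{"api": "play_rows", "payload": {"commands": "0 0 0 -0.5 0;0 0 0 -0.5 0;0 0 0 -0.5 0"}}

```text
time: 19.8
ee_pos: [0.4812, -0.0896, 0.0448]
tcp_rot: [-180.0, 0.0, 90.5]
wrist_force: [-5.3, 0.3, 8.1]
opening: 0.0001
```

Emit:
{"api": "play_rows", "payload": {"commands": "0 0 0 -0.5 0;0 0 0 -0.5 0;0 0 0 -0.5 0"}}

```text
time: 20.05
ee_pos: [0.4812, -0.0896, 0.0443]
tcp_rot: [-180.0, 0.0, 90.5]
wrist_force: [-5.4, -0.4, 7.5]
opening: 0.0001
```

Emit:
{"api": "play_rows", "payload": {"commands": "0 0 0 -0.5 0;0 0 0 -0.5 0;0 0 0 -0.5 0"}}

```text
time: 20.3
ee_pos: [0.4811, -0.0897, 0.0438]
tcp_rot: [-180.0, 0.0, 90.5]
wrist_force: [-5.8, -0.4, 7.9]
opening: 0.0
```

Emit:
{"api": "play_rows", "payload": {"commands": "0 0 0 -0.5 0;0 0 0 -0.5 0;0 0 0 -0.5 0"}}

```text
time: 20.55
ee_pos: [0.481, -0.0896, 0.0433]
tcp_rot: [-180.0, 0.0, 90.5]
wrist_force: [-4.9, 0.1, 9.1]
opening: -0.0001
```

Emit:
{"api": "play_rows", "payload": {"commands": "0 0 0 -0.5 0;0 0 0 -0.5 0;0 0 0 -0.5 0"}}

```text
time: 20.8
ee_pos: [0.481, -0.0897, 0.043]
tcp_rot: [-180.0, 0.0, 90.5]
wrist_force: [-6.3, 0.2, 10.2]
opening: -0.0003
```

Force is growing, so the gasket is starting to take load.

Emit:
{"api": "play_rows", "payload": {"commands": "0 0 0 -0.5 0;0 0 0 -0.5 0;0 0 0 -0.5 0"}}

```text
time: 21.05
ee_pos: [0.481, -0.0897, 0.0427]
tcp_rot: [-180.0, 0.0, 90.5]
wrist_force: [-8.0, 0.2, 11.6]
opening: -0.0
```

Emit:
{"api": "play_rows", "payload": {"commands": "0 0 0 -0.5 0;0 0 0 -0.5 0;0 0 0 -0.5 0"}}

```text
time: 21.3
ee_pos: [0.481, -0.0897, 0.0424]
tcp_rot: [-180.0, 0.0, 90.5]
wrist_force: [-7.9, 0.3, 13.5]
opening: -0.0
```

Emit:
{"api": "play_rows", "payload": {"commands": "0 0 0 -0.5 0;0 0 0 -0.5 0;0 0 0 -0.5 0"}}

```text
time: 21.55
ee_pos: [0.4809, -0.0897, 0.0419]
tcp_rot: [-180.0, 0.0, 90.5]
wrist_force: [-8.3, 0.1, 14.3]
opening: -0.0001
```

```bash
python3 - <<'E'
from h import *
i=camera('wrist');cv2.imwrite('pics/w14.png',cv2.resize(np.clip(i[150:350,180:340,::-1].astype(float)*2.5,0,255).astype('uint8'),None,fx=3,fy=3))
E
```

```text
(no output)
```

View pics/w14.png

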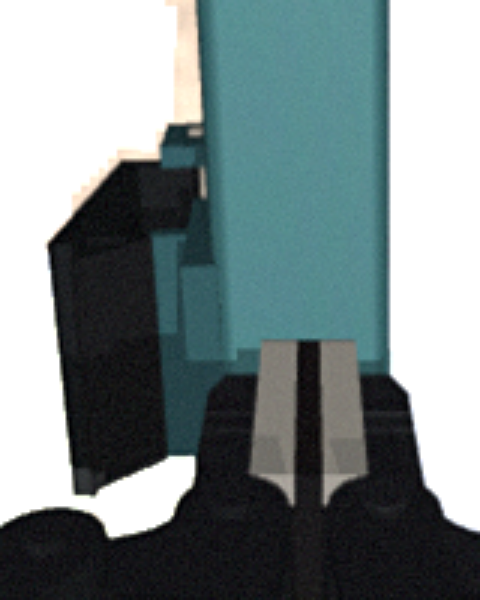

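The black lever is still pushed out and has not snapped yet. I'll continue.

Emit:
{"api": "play_rows", "payload": {"commands": "0 0 0 -0.5 0;0 0 0 -0.5 0;0 0 0 -0.5 0"}}

```text
time: 21.85
ee_pos: [0.4809, -0.0897, 0.0415]
tcp_rot: [-180.0, 0.0, 90.5]
wrist_force: [-9.5, 0.6, 15.3]
opening: 0.0004
```

Emit:
{"api": "play_rows", "payload": {"commands": "0 0 0 -0.3 0;0 0 0 -0.3 0;0 0 0 -0.3 0"}}

```text
time: 22.1
ee_pos: [0.4809, -0.0897, 0.0413]
tcp_rot: [-180.0, 0.0, 90.5]
wrist_force: [-8.9, 1.5, 16.8]
opening: 0.0006
```

```bash
python3 - <<'E'
from h import *
i=camera('wrist');cv2.imwrite('pics/w15.png',cv2.resize(np.clip(i[150:350,180:340,::-1].astype(float)*2.5,0,255).astype('uint8'),None,fx=3,fy=3))
print(get_obs()['wrist_force'])
E
```

```text
[-10.49740048   0.1631652   16.02361477]
```

View pics/w15.png

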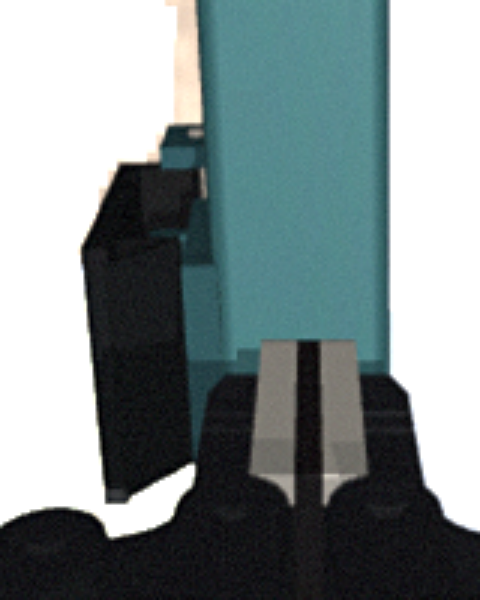

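The lever's outer edge jumped inward from column 50 to 83, so the catch snapped at about 16.8 N. I'll back off slowly and verify.

Emit:
{"api": "play_rows", "payload": {"commands": "0 0 0 1 0;0 0 0 2 0;0 0 0 4 0;0 0 0 7 0;0 0 0 15 0;0 0 0 30 0;0 0 0 55 0;0 0 0 80 0;0 0 0 100 0;0 0 0 100 0"}}

```text
time: 22.98
ee_pos: [0.4833, -0.0899, 0.145]
tcp_rot: [179.7, 0.1, 90.5]
wrist_force: [-0.4, 0.4, 0.1]
opening: -0.0001
```

```bash
python3 - <<'E'
from h import *
o=get_obs();print(o['wrist_force'],o['ee_pos'])
i=camera('scene');cv2.imwrite('pics/s16.png',cv2.resize(np.clip(i[160:290,170:300,::-1].astype(float)*1.8,0,255).astype('uint8'),None,fx=4.6,fy=4.6))
i=camera('wrist');cv2.imwrite('pics/w16.png',np.clip(i[:,:,::-1].astype(float)*1.4,0,255).astype('uint8'))
E
```

```text
[-0.38383819  0.37860376  0.11553705] [ 0.48329289 -0.08990391  0.14495654]
```

View pics/s16.png

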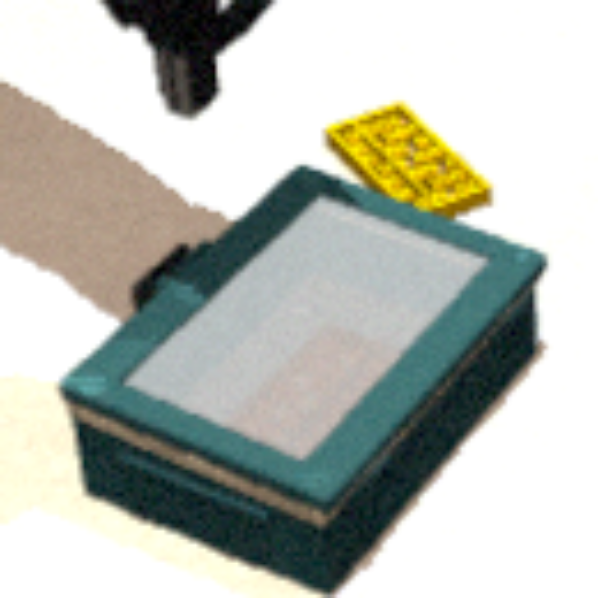

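View pics/w16.png

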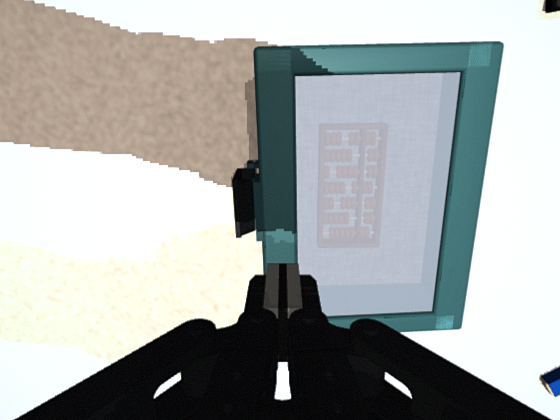

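The lid stayed down with the abacus visible beneath it, and the lever sits against the tongue. As a check, I'll lower the tip to just above the caught height; a sprung-back lid would be touched about 6 mm earlier.

Emit:
{"api": "play_rows", "payload": {"commands": "0 0 0 -30 0;0 0 0 -60 0;0 0 0 -80 0;0 0 0 -90 0;0 0 0 -94 0;0 0 0 -96 0;0 0 0 -98 0;0 0 0 -99 0;0 0 0 -99 0"}}

```text
time: 23.83
ee_pos: [0.4821, -0.0897, 0.042]
tcp_rot: [179.9, 0.0, 90.5]
wrist_force: [-0.4, 0.0, 0.1]
opening: 0.0
```

There is no contact at 0.042, only 0.7 mm above the pressed height, so the lid has not sprung back. I'll retreat and take a final look.

Emit:
{"api": "play_rows", "payload": {"commands": "0 0 0 5 0;0 0 0 20 0;0 0 0 55 0;0 0 0 95 0;0 0 0 135 0;0 -40 0 140 0;0 -80 0 140 0;0 -120 0 140 0;0 -130 0 140 0;0 -130 0 140 0"}}

```text
time: 24.67
ee_pos: [0.3501, -0.0897, 0.1829]
tcp_rot: [179.8, 0.1, 90.4]
wrist_force: [0.1, 0.4, 1.1]
opening: -0.0001
```

Emit:
{"api": "play_rows", "payload": {"commands": "0 0 40 0 0;0 0 80 0 0;0 0 120 0 0;0 0 160 0 0;0 0 200 0 0;0 0 240 0 0;0 0 270 0 0;0 0 270 0 0"}}

```text
time: 25.33
ee_pos: [0.352, 0.1853, 0.1809]
tcp_rot: [-180.0, -0.1, 90.7]
wrist_force: [-0.0, -1.1, 0.1]
opening: -0.0003
```

```bash
python3 - <<'E'
from h import *
i=camera('top');cv2.imwrite('pics/t17.png',i[:,:,::-1])
a=cv2.imread('pics/top0.png')[225:270,300:375];b=i[225:270,300:375,::-1]
cv2.imwrite('pics/cmp.png',cv2.resize(np.clip(np.hstack([a,b])*1.8,0,255).astype('uint8'),None,fx=5,fy=5))
E
```

```text
(no output)
```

View pics/t17.png

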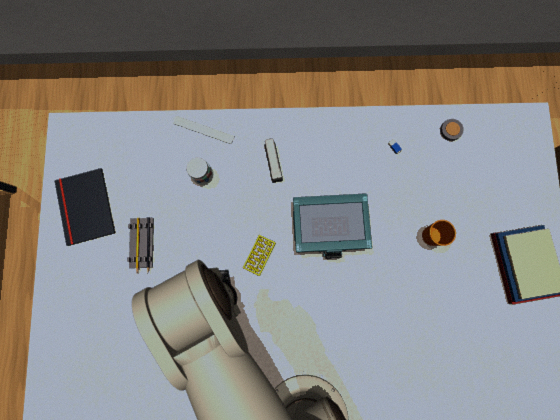

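View pics/cmp.png

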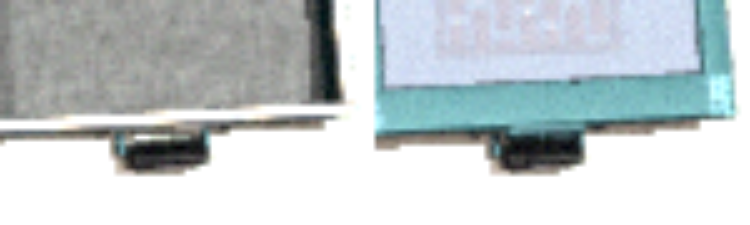

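The top view shows the lid closed on the box and the abacus inside at (330,226). The lever is in the same place as in the first picture, at row ~150 in both crops. The jar, stapler, pot, rack and yellow look-alike have not moved.

```bash
python3 -c "
from workcell import *
print(job_done())"
```

```text
the job is handed in; nothing more can be done
None
```

The brown abacus is lying flat in the dry box and the lid is shut and held by its front catch. I handed the job in at about 25 s.

- **Abacus:** It went down under control, touching the box floor at about 5 N before I let go. It can be seen flat through the closed lid.
- **Lid:** I swung it down along its arc and pressed it in steps of 0.3 to 1 mm. The catch snapped at about 16 to 17 N vertical, with about 10 N of sideways friction on the finger, well under the 28 N limit.
- **Catch check:** After letting go, I lowered the finger to 0.7 mm above the pressed height and it met no contact, so the lid had not sprung back. In the top view the lever sits where it did at rest in the first picture.
- **Other items:** The jar, stapler, pot, rack and yellow abacus are where they were in the first top view.

One thing disagreed with the description. The shut fingertips sat about 30 mm above the reported TCP, so my first grasp closed on air above the abacus without touching it. I measured the offset in the scene and wrist views and used it for the rest of the job.

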